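# Close the bayonet gluing press and hold it

### The arm

A 6-joint arm with a two-finger parallel gripper is mounted at the origin on the work surface. World frame = base frame: x ahead of the robot, y to its left, z up, the work surface at z = 0. Lengths are in mm, angles in rad, forces in N, time in s.
With the tool pointing down it reaches from about 350 to 875 mm from the base axis. Payload 4.2 kg.
Tool frame: the origin (TCP) lies at the very end of the fingers, on their centre line; the grasp point (between the pads) lies 19 mm behind it; z points along the fingers, y is the line along which they close (so a half turn about z gives the same grasp; the last joint's range is limited). The gripper opens to 85 mm and grips with 20 to 120 N. Pads are 22 mm wide; open, the fingers measure 114 mm over their backs; the gripper's body (76 mm by 85 mm) begins 54 mm behind the grasp point. The pads swing forward as they close: fully open they stand 13 mm farther back than shut.
Start: joints at [0.259, 0.385, 0.008, 0, -1.194, -0.259], TCP at [624.979, 0.025, 203.312] pointing down, gripper open.
Joint ranges: [-3.14, 3.14], [-1.21, 2.06], [-1.07, 1.41], [-3.16, 2.05], [-2.99, -0.16], [-3.1, 3.1]. Speed limits (rad/s): [2.79, 2.79, 3.14, 3.14, 3.14, 3.14].

### API

Orientations are given as a unit quaternion [x, y, z, w].
In Python, from bench import arm gives the robot as it stands.
- The arm moves only by the tool servo_tool, never from a script. Its argument "rows" is a list that holds one entry, the list of rows, each a list of 7 numbers: the finger opening in mm, from 0 to 85.4, then the shift along the tool's x, y, z in mm, then the turn, a rotation vector about the tool's x, y, z in rad. A call has 1 to 10 rows; each row is the pose to reach, as a shift and turn from the pose commanded when the call began, along the tool's axes at that moment; what a row does not reach only later rows make up. A row lasts 1/8 s, in which the tool goes at most 62.5 mm and 10.7 degrees, less where a joint would pass 70% of its speed; a pose out of reach is approached as far as the arm can. A call with a gripper value outside its range is refused whole. The fingers move at their own pace and stop on an object; the grip force is fixed at half the most. Time passes only in rows, so rows that repeat a pose let the fingers close. It gives the time, the measured TCP pose, the force, the opening and the grip force at its end, in the units of the state.
- arm.read_state(): the state, without advancing time (a new reading comes with each control period).
- arm.get_image(name): name is "scene" or "side" or "wrist"; returns the picture (400x640x3 uint8, red, green, blue); there is no depth.
- arm.camera_params(name): a dict with "intrinsics" (3x3 intrinsics, pixels), "D" ([k1, k2, p1, p2, k3] as OpenCV has them; the pictures are not rectified), "R" (3x3) and "t" (3): a world point X has camera coordinates R X + t. Camera axes: x right, y down, z forward; pixel columns grow to the right and rows downward; lengths in mm; the calibration is good to about 2 mm. A picture is of the moment at which its call begins: read the wrist's pose just before it. camera_params takes no time and is no camera call; for the wrist camera it gives the pose at the moment of the call.
- arm.job_done(): hands the job in; it is judged then, once.
The state is a dict: "clock": time; "joints": joint angles; "joint_vel": joint speeds; "joint_efforts": joint torques, N m; "position": TCP position; "ee_rot": TCP orientation; "contact_force": force on the tool from outside, world axes, zero at the start; "wrist_torque": the same for the moment, N m; "gripper_width": finger opening in mm; "grasp_force": force on a finger pad.
Only numpy, scipy, OpenCV 4.12 (cv2) and the standard library are available. Lean on these libraries where they do the work, as an engineer would, in place of code of your own. Each camera call takes 0.05 s, during which the arm holds its last target. There are 200 camera calls.

### The job

Close the little gluing press on the freshly glued button: take the red-winged clamping cap out of its wooden rest, put it in the press with its brass pins through the two slots, push it straight down against the spring until its flange lies flat on the metal plate, and only then twist it a quarter turn clockwise (seen from above), to the stop. Finish while still gripping the cap and pressing it fully down, so that the glue can grab: do not let go. Leave the glue bottle, the mallet and the dark wooden blank where they are.

Things in the scene. Friction and masses are not known exactly. Their poses are not given: they have to be found in the camera images.
- cap: Loose cap, 220 g, hung upright by its flange in the rest. Origin: centre of the stem's foot; z up, x along pin and wing (half turn = same). Steel stem 30 mm dia, z 0-24 mm, foot tapered to 22; brass cross pin 8 mm dia along x, 44 mm overall, axis at z 6; steel flange 58 mm dia, z 24-30; red wing grip 50 mm in x, 18 in y, z 30-70: pinch it across y. Lift straight up.
- rest: Fixed light wooden square frame that stores the cap: 80 x 80 mm outside, 50 x 50 mm hole right through, 30 mm high. Origin: centre of its underside on the bench, z up.
- press: Fixed wood block 84 x 84, 55 mm high with its 8 mm aluminium plate. Origin: underside centre, z up. Keyhole in the plate: bore 35 mm wide plus two slots 12 mm wide along x, 51 mm over their ends, a red mark beyond each. Below it the pin turns only clockwise from above, from the slots to a stop at about 95 degrees, once the bed is over 6 mm down; unpressed, the spring lifts the pin against the plate.
- press_mouth (a point): Centre of the bore at the top face of the press's plate, 55 mm above the bench; axes as press.
- bed (a joint): Sprung bed inside the press bore that carries the dark wooden button with its white inlay: m pushed down, 0 = up (its top 12 mm below the plate's top face), 0.012 when the cap's flange lies on the plate. Spring: about 4 N at 0, 15 N at 0.012.
- glue_bottle: White glue bottle with red cap and yellow label, 56 mm diameter, 150 mm tall, standing; bystander. Origin: centre of its underside.
- mallet: Small wooden mallet lying on the bench; bystander. Head 44 mm diameter, 75 mm long along its y; handle 18 mm thick runs 177 mm to its -x. Origin: under the head's centre, on the bench.
- blank: Dark wooden blank 160 x 45 x 18 mm lying flat; bystander. Origin: centre of its underside, x along its length.
Things that resemble listed ones, but are neither listed nor needed, are in the scene too. What is meant by the press is not blue, and is the larger of those in its own colour.

How it is judged:
By the outcome, as a careful person would: the job done as asked, in the order asked, and still so for the second after the job is handed in, while the arm keeps its last pose, push and grip.
It also fails if it takes over 48 s, if anything falls off the work surface, if the arm or the gripper's body presses on something with over 40 N, if the wrist force passes 120 N, or if a joint passes its speed limit or range.

## Working session

There is one attempt and no reset: what is moved stays moved. The work goes in short steps, Python scripts to look and compute and a tool call to move; the robot and the scene stay as the last step left them, time stands still between calls to the robot, and variables do not carry over. Pictures are saved under pics/ and viewed, at most 10 in all, crops included, and the job is handed in when it is done.

Besides the shell and the picture viewer there is one more tool, called after "Call:" by a JSON object that holds its "op" and its "data", one argument or row to a line. servo_tool: Moves the arm, as the interface text tells. Its arguments: {"type":"object","properties":{"rows":{"type":"array"}},"required":["rows"]}

```bash
mkdir -p pics
cat > h.py <<'E'
import numpy as np, cv2
from bench import arm
def snap(n,f):
    p=arm.camera_params(n); im=arm.get_image(n); cv2.imwrite(f'pics/{f}.png',cv2.cvtColor(im,cv2.COLOR_RGB2BGR)); np.savez(f'pics/{f}.npz',**{k:np.array(p[k]) for k in p})
    return im,p
def load(f):
    p=dict(np.load(f'pics/{f}.npz')); return cv2.cvtColor(cv2.imread(f'pics/{f}.png'),cv2.COLOR_BGR2RGB),p
def ray(p,uv,z):
    K,D,R,t=[np.array(p[k],float) for k in("intrinsics","D","R","t")]
    n=cv2.undistortPoints(np.array(uv,float).reshape(-1,1,2),K,D).reshape(-1,2)
    d=np.c_[n,np.ones(len(n))]@R; o=-R.T@t
    return o+d*((z-o[2])/d[:,2])[:,None]
def proj(p,X):
    K,D,R,t=[np.array(p[k],float) for k in("intrinsics","D","R","t")]
    return cv2.projectPoints(np.array(X,float).reshape(-1,1,3),cv2.Rodrigues(R)[0],t,K,D)[0].reshape(-1,2)
E
python3 - <<'E'
from h import *
for n in("scene","wrist"):
    im,p=snap(n,n+"0"); print(n,-np.array(p["R"]).T@p["t"])
print(arm.read_state())
E
```

```text
scene [1062.81663956 -524.03111902 1264.06037012]
wrist [623.93913761 -65.29486182 373.0522213 ]
{'clock': 0.1, 'joints': array([ 2.58579902e-01,  3.85477197e-01,  6.73126038e-03, -4.24633497e-04,
       -1.19399474e+00, -2.58602327e-01]), 'joint_vel': array([-0.00213679, -0.00141629,  0.00457334,  0.00097095, -0.00108979,
        0.00133879]), 'joint_efforts': array([-2.41840362e-04, -3.93318665e+01,  1.88929778e+01,  4.19793829e+00,
       -2.58899068e-03, -3.31562532e-06]), 'position': array([ 6.24411745e+02, -4.50313772e-03,  2.02321829e+02]), 'ee_rot': array([-7.07043126e-01,  7.07169735e-01,  6.59374418e-04, -7.41142264e-04]), 'contact_force': array([ 0.19172415, -0.15103167, -0.20156257]), 'wrist_torque': array([-0.05248215,  0.01723884, -0.03056736]), 'grasp_force': 0.0, 'gripper_width': 85.13402089474054}
```

View pics/scene0.png

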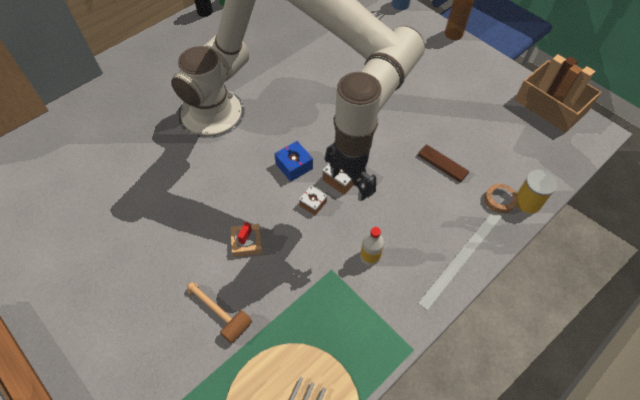

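View pics/wrist0.png

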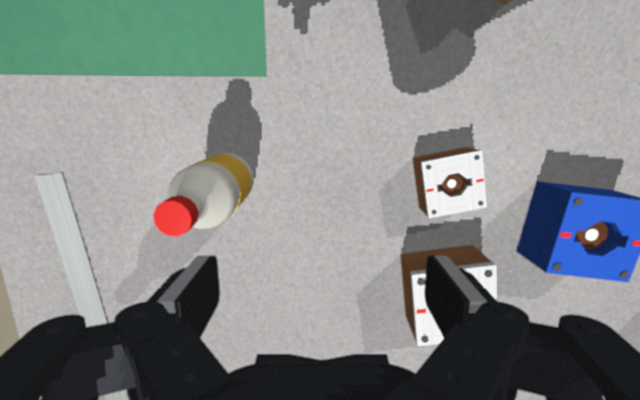

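The scene view shows the cap in its rest near (245,238), the larger brown/white press at (338,178) under the gripper, and its small decoy at (313,200). The wrist view shows the big press plate partly hidden near (455,300), the small one at (455,183) and the blue one at (590,235).

Run:
```python
from h import *
im,p=load("scene0")
h=cv2.cvtColor(im,cv2.COLOR_RGB2HSV)
red=(((h[...,0]<8)|(h[...,0]>172))&(h[...,1]>170)&(h[...,2]>120)).astype(np.uint8)
n,l,s,c=cv2.connectedComponentsWithStats(red)
for i in range(1,n):
    if s[i,4]>20: print(s[i],c[i],ray(p,[c[i]],60))
print(ray(p,[[246,240]],30),ray(p,[[338,178],[313,200],[294,155]],55))
_,q=load("wrist0"); print(ray(q,[[320,200],[420,200],[320,100],[445,310]],55))
```

```text
[238 224  11  15 102] [243.23529412 231.19607843] [[ 453.72064218 -219.71074045   60.        ]]
[371 228   9   8  61] [375.16393443 231.52459016] [[698.51117924  42.84603439  60.        ]]
[[ 465.33211148 -223.79993371   30.        ]] [[500.79829542  94.54956415  55.        ]
 [506.82964547 -10.46657033  55.        ]
 [350.96974518  55.98387431  55.        ]]
[[624.65622252  16.47265028  55.        ]
 [528.94455762  16.50355481  55.        ]
 [624.57738467 -75.10275105  55.        ]
 [494.2736238  135.06932994  55.        ]]
```

Call:
{"op": "servo_tool", "data": {
  "rows": [
    [[85,-40,40,0,0,0,0],[85,-80,80,0,0,0,0],[85,-120,120,0,0,0,0],[85,-140,135,0,0,0,0],[85,-140,135,0,0,0,0],[85,-140,135,0,0,0,0]]
  ]
}}

```text
clock: 0.85
position: [490.2, 139.8, 203.1]
ee_rot: [-0.707, 0.707, 0.0, -0.0]
contact_force: [0.4, -0.1, 0.2]
gripper_width: 84.7
grasp_force: 0.0
```

Run:
```python
from h import *
snap("wrist","w1"); print(arm.read_state()["position"],arm.read_state()["clock"])
```

```text
[490.36838354 139.51675367 203.05053223] 0.9
```

Call:
{"op": "servo_tool", "data": {
  "rows": [
    [[85,40,0,0,0,0,0],[85,90,10,0,0,0,0],[85,140,15,0,0,0,0],[85,190,20,0,0,0,0],[85,240,25,0,0,0,0],[85,290,30,0,0,0,0],[85,330,30,0,0,0,0],[85,330,30,0,0,0,0],[85,330,30,0,0,0,0]]
  ]
}}

```text
clock: 2.02
position: [459.7, -190.5, 202.9]
ee_rot: [-0.706, 0.708, 0.0, -0.0]
contact_force: [0.1, 0.5, -0.6]
gripper_width: 85.0
grasp_force: 0.0
```

Run:
```python
from h import *
b,_=snap("wrist","w2"); print(arm.read_state()["position"],arm.read_state()["clock"])
a,_=load("w1")
cv2.imwrite("pics/both.png",cv2.cvtColor(np.vstack([a[:300],b[:300]]),cv2.COLOR_RGB2BGR))
```

```text
[ 459.86551173 -189.98859893  203.03706067] 2.075
```

View pics/both.png

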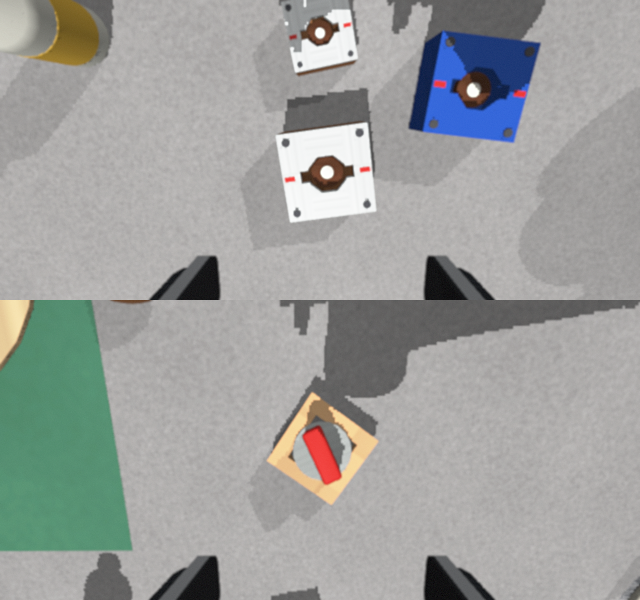

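The top shows the large press, bore at (327,172), marks at (290,180) and (365,170). The bottom shows the cap's red wing at about (322,155), running from (312,130) to (332,182).

```bash
cat >> h.py <<'E'
def redmask(im):
    h=cv2.cvtColor(im,cv2.COLOR_RGB2HSV); return (((h[...,0]<8)|(h[...,0]>172))&(h[...,1]>140)&(h[...,2]>90)).astype(np.uint8)
def press(f):
    im,p=load(f); n,l,s,c=cv2.connectedComponentsWithStats(redmask(im))
    m=[c[i] for i in range(1,n) if s[i,4]>8 and 250<c[i][0]<400 and 120<c[i][1]<230]
    print("marks",m); W=ray(p,m,55); print(W,W.mean(0),np.degrees(np.arctan2(*(W[1]-W[0])[1::-1])))
    g=((im.min(2)>200)).astype(np.uint8); n,l,s,c=cv2.connectedComponentsWithStats(g)
    i=1+np.argmax(s[1:,4]); cn=max(cv2.findContours((l==i).astype(np.uint8),0,1)[0],key=cv2.contourArea)
    r=cv2.minAreaRect(ray(p,cn.reshape(-1,2),55)[:,:2].astype(np.float32)); print("plate",r)
def wing(f,z):
    im,p=load(f); m=redmask(im); n,l,s,c=cv2.connectedComponentsWithStats(m); i=1+np.argmax(s[1:,4])
    v=im[...,0][l==i]; print("V hist",np.percentile(v,[5,25,50,75,95]),s[i])
    for t in(0,np.percentile(v,50)*.88):
        cn=max(cv2.findContours(((l==i)&(im[...,0]>=t)).astype(np.uint8),0,1)[0],key=cv2.contourArea)
        print("wing",t,cv2.minAreaRect(ray(p,cn.reshape(-1,2),z)[:,:2].astype(np.float32)))
E
python3 - <<'E'
from h import *
press("w1"); wing("w2",76)
im,p=load("w2"); g=((im[...,0]>190)&(im[...,2]<170)&(im[...,1]>130)).astype(np.uint8); n,l,s,c=cv2.connectedComponentsWithStats(g)
for i in range(1,n):
    if s[i,4]>200:
        cn=max(cv2.findContours((l==i).astype(np.uint8),0,1)[0],key=cv2.contourArea); print("rest",s[i],cv2.minAreaRect(ray(p,cn.reshape(-1,2),30)[:,:2].astype(np.float32)))
E
```

```text
marks [array([364.59259259, 168.92592593]), array([289.40740741, 179.07407407])]
[[448.9186208  126.35654803  55.        ]
 [519.64642294 136.04190829  55.        ]] [484.28252187 131.19922816  55.        ] 7.797500396208203
plate ((484.1806335449219, 131.55824279785156), (85.14666748046875, 84.86692810058594), 7.766173362731934)
V hist [157. 228. 239. 240. 242.] [ 303  126   38   59 1124]
wing 0 ((458.35418701171875, -218.99728393554688), (17.508371353149414, 49.26096725463867), 23.940336227416992)
wing 210.32 ((458.37103271484375, -217.85528564453125), (15.444157600402832, 47.198646545410156), 23.851369857788086)
rest [  0   0  29  63 856] ((734.6967163085938, -323.651611328125), (58.39643096923828, 23.091529846191406), 75.33487701416016)
rest [ 266   93  113  112 3245] ((458.2926025390625, -218.08282470703125), (81.44202423095703, 81.60368347167969), 54.70338821411133)
```

Call:
{"op": "servo_tool", "data": {
  "rows": [
    [[85,8,0,20,0,0,-0.12],[85,18,1,50,0,0,-0.25],[85,28.2,1.7,85,0,0,-0.37],[85,28.2,1.7,115,0,0,-0.417],[85,28.2,1.7,135,0,0,-0.417],[85,28.2,1.7,150,0,0,-0.417],[85,28.2,1.7,160,0,0,-0.417],[85,28.2,1.7,163,0,0,-0.417],[85,28.2,1.7,163,0,0,-0.417]]
  ]
}}

```text
clock: 3.2
position: [458.7, -218.2, 40.7]
ee_rot: [0.838, -0.545, 0.0, -0.0]
contact_force: [0.3, -1.0, 0.2]
gripper_width: 85.2
grasp_force: 0.0
```

Call:
{"op": "servo_tool", "data": {
  "rows": [
    [[10,0,0,0,0,0,0],[10,0,0,0,0,0,0],[10,0,0,0,0,0,0],[10,0,0,0,0,0,0],[10,0,0,0,0,0,0],[10,0,0,0,0,0,0],[10,0,0,0,0,0,0],[10,0,0,0,0,0,0]]
  ]
}}

```text
clock: 4.2
position: [458.7, -218.3, 40.6]
ee_rot: [0.838, -0.545, 0.0, -0.0]
contact_force: [0.5, 0.6, 3.5]
gripper_width: 15.9
grasp_force: 59.4
```

Call:
{"op": "servo_tool", "data": {
  "rows": [
    [[10,0,0,-6,0,0,0],[10,0,0,-20,0,0,0],[10,0,0,-40,0,0,0],[10,0,0,-65,0,0,0],[10,0,0,-95,0,0,0],[10,0,0,-110,0,0,0],[10,0,0,-110,0,0,0]]
  ]
}}

```text
clock: 5.08
position: [458.6, -218.1, 151.2]
ee_rot: [0.838, -0.546, 0.001, -0.001]
contact_force: [0.3, -0.0, -3.4]
gripper_width: 15.6
grasp_force: 58.8
```

Call:
{"op": "servo_tool", "data": {
  "rows": [
    [[10,-25,-10,0,0,0,-0.1],[10,-60,-23,0,0,0,-0.27],[10,-105,-40,0,0,0,-0.44],[10,-150,-57,0,0,0,-0.61],[10,-195,-74,0,0,0,-0.78],[10,-240,-91,0,0,0,-0.95],[10,-280,-106,0,0,0,-1.12],[10,-310,-118,0,0,0,-1.25],[10,-321.6,-122,0,0,0,-1.29],[10,-321.6,-122,0,0,0,-1.29]]
  ]
}}

```text
clock: 6.32
position: [438.8, 125.2, 149.3]
ee_rot: [0.998, 0.068, -0.001, 0.001]
contact_force: [-0.9, -0.4, -2.7]
gripper_width: 15.9
grasp_force: 59.0
```

Call:
{"op": "servo_tool", "data": {
  "rows": [
    [[10,0,0,0,0,0,0],[10,0,0,0,0,0,0]]
  ]
}}

```text
clock: 6.58
position: [439.5, 124.3, 150.2]
ee_rot: [0.998, 0.067, -0.0, 0.0]
contact_force: [-0.8, 0.4, -2.6]
gripper_width: 16.0
grasp_force: 59.0
```

Run:
```python
from h import *
snap("wrist","w3"); s=arm.read_state(); print(s["position"],s["ee_rot"],s["joints"],s["clock"],s["gripper_width"],s["contact_force"])
```

```text
[439.52697206 124.39406371 150.2606213 ] [ 9.97743236e-01  6.71447669e-02 -1.15165901e-04  4.91234067e-05] [ 6.33165914e-01  1.48322785e-01 -4.66588346e-01 -4.96776364e-05
 -9.56132295e-01  1.07204971e+00] 6.625 15.767832521927264 [ 0.22638789  0.24336351 -1.86149644]
```

View pics/w3.png

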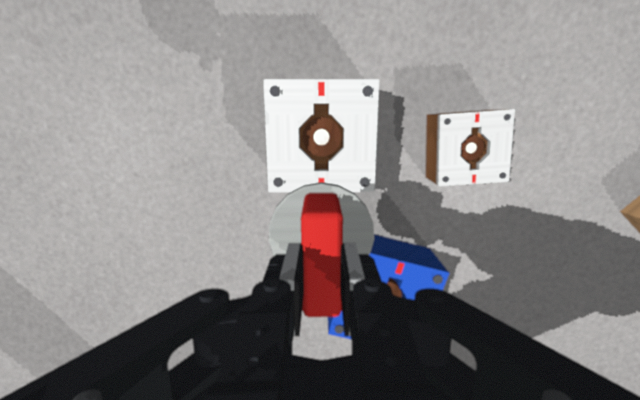

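The cap is held with its wing along the slots, flange centred about (321,232). The press keyhole is at (321,136), with marks at (321,88) and (321,181).

Run:
```python
from h import *
im,p=load("w3"); P=np.array([439.53,124.39,150.26]); g=im[72:196,258:386]
R=np.array([[0,0]]);
m=(im.max(2)<150).astype(np.uint8)*0
m=((im.min(2)<140)).astype(np.uint8); m[redmask(im)>0]=0
M=np.zeros_like(m); M[98:175,292:350]=m[98:175,292:350]
cn=max(cv2.findContours(M,0,1)[0],key=cv2.contourArea); W=ray(p,cn.reshape(-1,2),55)[:,:2].astype(np.float32)
print("key",cv2.minAreaRect(W))
r=redmask(im); n,l,s,c=cv2.connectedComponentsWithStats(r)
for i in range(1,n):
    if s[i,4]>8: print("red",s[i],c[i],ray(p,[c[i]],55))
scr=[]
for x,y in((275,91),(368,91),(278,182),(365,182)):
    b=(im[y-8:y+9,x-8:x+9].max(2)<140).astype(np.uint8); q=cv2.moments(b,True); scr.append([x-8+q["m10"]/q["m00"],y-8+q["m01"]/q["m00"]])
print("screws",np.round(scr,1)); S=ray(p,scr,55); print(S,S.mean(0))
for row in(195,205,215,225,235): print(row,[tuple(im[row,x]) for x in(262,268,280,290,360,370,378)])
# wing top edges
for row in(205,215,225,235): 
    xs=np.where(r[row,280:360])[0]+280; print(row,xs.min(),xs.max(),im[row,xs.min():xs.max()+1:3,0])
c2,s2=2*.99774*.06714,0
print("toolx yaw",np.degrees(2*np.arctan2(.06714,.99774)))
print("proj tcp-axis wing top, flange",proj(p,[P+[0,0,35.4],P-[0,0,4.6]]))
```

```text
key ((484.4947509765625, 131.3282470703125), (35.31245040893555, 47.018585205078125), 65.00125885009766)
red [319  83   5  12  60] [321.   88.5] [[519.56581997 135.86232024  55.        ]]
red [476 115   3   7  18] [476.88888889 117.55555556] [[514.51801451  17.32428703  55.        ]]
red [473 175   2   7  14] [473.5 178. ] [[469.36513237   8.23986023  55.        ]]
red [319 179   5   3  15] [321. 180.] [[451.80820606 126.70476503  55.        ]]
red [ 301  194   42  122 4511] [321.43560186 254.39193084] [[389.07788243 117.85758709  55.        ]]
red [396 263   7  10  44] [399.27272727 267.79545455] [[385.81440362  50.98953421  55.        ]]
screws [[274.6  90.8]
 [367.4  90.7]
 [277.8 181.6]
 [365.2 182.8]]
[[513.39270396 169.45584847  55.        ]
 [522.60397547 101.82796081  55.        ]
 [445.98911161 160.32019661  55.        ]
 [454.28073311  91.76758584  55.        ]] [484.06663104 130.84289793  55.        ]
195 [(np.uint8(174), np.uint8(172), np.uint8(170)), (np.uint8(174), np.uint8(171), np.uint8(171)), (np.uint8(180), np.uint8(178), np.uint8(176)), (np.uint8(181), np.uint8(186
[... 1176 characters left out ...]
 np.uint8(171), np.uint8(169)), (np.uint8(178), np.uint8(177), np.uint8(175)), (np.uint8(171), np.uint8(176), np.uint8(172)), (np.uint8(174), np.uint8(178), np.uint8(175)), (np.uint8(107), np.uint8(110), np.uint8(108)), (np.uint8(108), np.uint8(111), np.uint8(108)), (np.uint8(74), np.uint8(77), np.uint8(94))]
205 304 337 [143 122 115 115 116 114 111 112 113 111 108  97]
215 302 341 [186 213 208 209 207 207 207 206 204 204 205 204 177 127]
225 302 341 [220 227 228 226 226 225 223 224 223 223 222 221 187 131]
235 302 341 [215 227 228 226 226 226 224 223 222 222 222 221 186 125]
toolx yaw 7.699496687180024
proj tcp-axis wing top, flange [[322.5248211  267.70523674]
 [322.20423593 235.13380726]]
```

Run:
```python
from h import *
im,p=load("w3"); P=np.array([439.53,124.39,150.26]); a=np.radians(7.7); ex=np.array([np.cos(a),np.sin(a),0]); ey=np.array([np.sin(a),-np.cos(a),0])
f=P-[0,0,4.6]
print("flange front",proj(p,[f+29*ex,f+31*ex]),"flange sides",proj(p,[f-29*ey,f+29*ey]))
print("wing top front",proj(p,[P+[0,0,35.4]+25*ex,P+[0,0,35.4]+27*ex]), "foot of front",proj(p,[f+25*ex]))
print("col322 rows"); 
for r in range(176,220): print(r,im[r,310],im[r,321],end=' | ')
```

```text
flange front [[322.25321517 182.76912416]
 [322.25677323 178.99262288]] flange sides [[268.78833729 235.16082026]
 [375.59380091 235.13939761]]
wing top front [[322.5924968  212.01767131]
 [322.59823157 207.3424733 ]] foot of front [[322.24617236 190.25517415]]
col322 rows
176 [241 242 242] [240 240 240] | 177 [241 243 242] [238 199 198] | 178 [240 241 241] [238 123 120] | 179 [239 241 240] [240  67  64] | 180 [238 240 239] [239  54  51] | 181 [238 240 239] [227  63  59] | 182 [236 237 237] [165  81  79] | 183 [209 211 210] [127 122 120] | 184 [149 152 150] [158 166 163] | 185 [137 139 137] [176 182 179] | 186 [165 168 166] [176 180 177] | 187 [176 179 177] [173 177 175] | 188 [177 180 178] [172 175 173] | 189 [175 179 176] [174 178 175] | 190 [174 180 176] [176 180 177] | 191 [170 169 167] [168 169 165] | 192 [149 132 129] [149 133 131] | 193 [126  80  77] [122  78  76] | 194 [116  40  40] [107  32  30] | 195 [112  23  19] [109  26  26] | 196 [112  26  23] [108  23  22] | 197 [113  27  24] [109  23  23] | 198 [114  28  27] [110  28  27] | 199 [112  25  24] [110  25  23] | 200 [114  28  26] [111  25  23] | 201 [115  24  26] [111  26  25] | 202 [116  29  28] [112  27  23] | 203 [116  26  27] [113  26  25] | 204 [118  27  25] [114  28  27] | 205 [115  26  23] [113  26  24] | 206 [117  26  25] [114  26  24] | 207 [117  29  27] [115  27  27] | 208 [116  26  23] [115  25  27] | 209 [117  28  28] [114  25  23] | 210 [121  28  29] [117  27  26] | 211 [131  33  31] [122  27  26] | 212 [151  36  33] [140  31  31] | 213 [176  42  39] [171  41  39] | 214 [198  46  44] [194  45  43] | 215 [208  50  45] [205  47  45] | 216 [213  50  48] [210  49  46] | 217 [218  51  48] [216  52  49] | 218 [221  52  48] [218  49  47] | 219 [224  54  51] [222  55  50] |
```

Call:
{"op": "servo_tool", "data": {
  "rows": [
    [[10,15,0,10,0,0,0],[10,32,-0.5,25,0,0,0],[10,45.6,-0.6,40,0,0,0],[10,45.6,-0.6,50,0,0,0],[10,45.6,-0.6,50,0,0,0],[10,45.6,-0.6,50,0,0,0],[10,45.6,-0.6,50,0,0,0]]
  ]
}}

```text
clock: 7.5
position: [484.8, 132.2, 101.0]
ee_rot: [0.998, 0.068, 0.001, -0.0]
contact_force: [-0.1, 1.0, -3.2]
gripper_width: 15.8
grasp_force: 59.0
```

Run:
```python
from h import *
snap("side","s1"); im,p=snap("wrist","w4");s=arm.read_state(); print(s["position"],s["ee_rot"],s["clock"],s["contact_force"],s["wrist_torque"])
sd,q=load("s1"); u=proj(q,[[484,131,80]])[0].astype(int); print(u)
x,y=np.clip(u-[50,50],0,[540,300]); c=sd[y:y+100,x:x+100]
cv2.imwrite("pics/c4.png",cv2.cvtColor(np.hstack([cv2.resize(c,(400,400),interpolation=cv2.INTER_CUBIC),cv2.resize(im[100:300,220:420],(400,400))]),cv2.COLOR_RGB2BGR))
```

```text
[484.78141728 132.26791729 100.95518542] [ 9.97672653e-01  6.81823319e-02  5.88861138e-04 -3.17008025e-04] 7.6 [-1.01738008  0.29069558 -2.23590587] [-0.01853086  0.05476032  0.03593774]
[327 240]
```

View pics/c4.png

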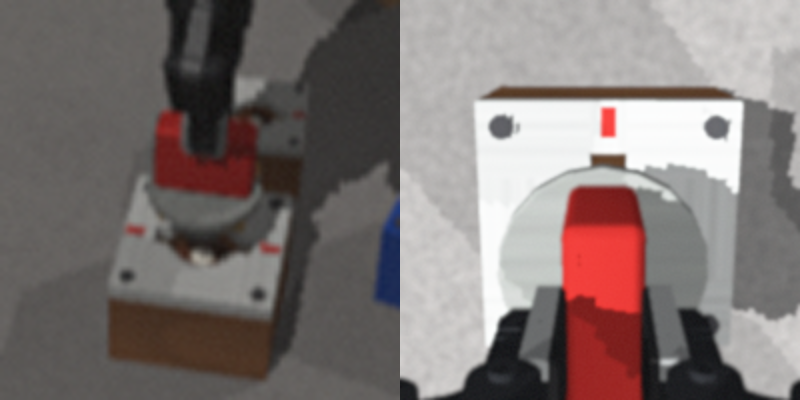

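The side view shows the cap above the keyhole. In the wrist view the press mark sits about 3 px right of the cap centre, so a small lateral correction is needed, which I'll compute.

Run:
```python
from h import *
im,p=load("w4"); P=np.array([484.78,132.2,100.95]); a=np.radians(7.8); ex=np.array([np.cos(a),np.sin(a),0]); ey=np.array([np.sin(a),-np.cos(a),0])
r=redmask(im); n,l,s,c=cv2.connectedComponentsWithStats(r)
T=lambda W:[(np.round((w-P)@ex,2),np.round((w-P)@ey,2)) for w in W]
for i in range(1,n):
    if s[i,4]>30 and 300<c[i][0]<350 and c[i][1]<190: print("mark",s[i],c[i],T(ray(p,[c[i]],55)),ray(p,[c[i]],55))
for row in(225,235,245): 
    v=im[row].astype(int); print(row,v[264:276,1],v[366:380,1])
sc=[]
for x,y in((270,163),(378,163)):
    b=(im[y-9:y+10,x-9:x+10].max(2)<120).astype(np.uint8); q=cv2.moments(b,True); sc.append([x-9+q["m10"]/q["m00"],y-9+q["m01"]/q["m00"]])
print("screws",sc,T(ray(p,sc,55)))
for row in(220,230,240):
    xs=np.where((im[row]*r[row][:,None])[:,0]>180)[0]; xs=xs[(xs>280)&(xs<370)]; print("wingtop",xs.min(),xs.max(),T(ray(p,[[xs.min()-.5,row],[xs.max()+.5,row]],136.4)))
```

```text
mark [321 154   6  14  83] [323.53012048 160.57831325] [(np.float64(34.94), np.float64(0.74))] [[519.49409729 136.20373211  55.        ]]
225 [251 251 251 252 250 236 218 207 205 206 207 205] [124 124 123 125 125 125 126 138 152 157 157 161 163 166]
235 [251 251 251 251 245 231 222 215 206 202 201 200] [127 127 126 126 125 125 127 136 148 156 157 160 163 167]
245 [252 252 252 252 252 251 244 226 220 220 220 220] [124 124 125 122 123 132 148 160 166 167 165 164 165 165]
screws [[270.25274725274727, 163.1098901098901], [377.9625, 163.35]] [(np.float64(33.29), np.float64(-33.06)), (np.float64(33.19), np.float64(35.31))]
wingtop 301 339 [(np.float64(21.55), np.float64(-9.29)), (np.float64(21.56), np.float64(6.88))]
wingtop 302 339 [(np.float64(17.17), np.float64(-8.94)), (np.float64(17.18), np.float64(6.94))]
wingtop 302 339 [(np.float64(12.71), np.float64(-9.0)), (np.float64(12.72), np.float64(7.01))]
```

Call:
{"op": "servo_tool", "data": {
  "rows": [
    [[10,-0.4,1.2,0,0,0,0],[10,-0.4,1.2,3,0,0,0],[10,-0.4,1.2,6,0,0,0],[10,-0.4,1.2,9,0,0,0],[10,-0.4,1.2,12,0,0,0],[10,-0.4,1.2,14,0,0,0],[10,-0.4,1.2,16,0,0,0],[10,-0.4,1.2,16,0,0,0]]
  ]
}}

```text
clock: 8.6
position: [484.3, 130.8, 84.1]
ee_rot: [0.998, 0.068, -0.0, 0.0]
contact_force: [-0.1, 0.8, -3.5]
gripper_width: 15.9
grasp_force: 59.0
```

Call:
{"op": "servo_tool", "data": {
  "rows": [
    [[10,0,0,3,0,0,0],[10,0,0,6,0,0,0],[10,0,0,9,0,0,0],[10,0,0,12,0,0,0],[10,0,0,14,0,0,0],[10,0,0,14,0,0,0]]
  ]
}}

```text
clock: 9.35
position: [484.9, 131.0, 71.2]
ee_rot: [0.998, 0.068, 0.001, -0.0]
contact_force: [-1.8, -0.2, 5.9]
gripper_width: 16.2
grasp_force: 60.1
```

```bash
python3 -c "
from h import *
s=arm.read_state(); print(s['position'],s['contact_force'],s['wrist_torque'])"
```

```text
[484.9360152  130.98066272  71.1734996 ] [-1.82509335 -0.17546786  5.87445312] [-0.11177619  0.73315683 -0.00713501]
```

Call:
{"op": "servo_tool", "data": {
  "rows": [
    [[10,0,0,2,0,0,0],[10,0,0,4,0,0,0],[10,0,0,5,0,0,0],[10,0,0,5,0,0,0]]
  ]
}}

```text
clock: 9.85
position: [485.2, 131.1, 66.9]
ee_rot: [0.998, 0.069, 0.001, -0.0]
contact_force: [-2.8, 0.2, 10.5]
gripper_width: 15.6
grasp_force: 60.5
```

Call:
{"op": "servo_tool", "data": {
  "rows": [
    [[10,0,0,0.5,0,0,0],[10,0,0,1,0,0,0],[10,0,0,1,0,0,0]]
  ]
}}

```text
clock: 10.22
position: [485.2, 131.1, 66.1]
ee_rot: [0.998, 0.069, 0.001, -0.0]
contact_force: [-2.8, -1.0, 9.5]
gripper_width: 15.9
grasp_force: 60.6
```

Call:
{"op": "servo_tool", "data": {
  "rows": [
    [[10,0,0,0.5,0,0,0],[10,0,0,1,0,0,0],[10,0,0,1,0,0,0]]
  ]
}}

```text
clock: 10.6
position: [485.3, 131.1, 65.8]
ee_rot: [0.998, 0.069, 0.001, -0.0]
contact_force: [-5.4, -0.5, 15.5]
gripper_width: 15.9
grasp_force: 61.2
```

Call:
{"op": "servo_tool", "data": {
  "rows": [
    [[10,0,0,0.5,0,0,0],[10,0,0,1,0,0,0],[10,0,0,1,0,0,0]]
  ]
}}

```text
clock: 10.98
position: [485.3, 131.1, 65.7]
ee_rot: [0.998, 0.069, 0.001, -0.0]
contact_force: [-8.1, -0.9, 21.6]
gripper_width: 15.6
grasp_force: 61.9
```

Call:
{"op": "servo_tool", "data": {
  "rows": [
    [[10,0,0,0.5,0,0,0],[10,0,0,1,0,0,0],[10,0,0,1,0,0,0]]
  ]
}}

```text
clock: 11.35
position: [485.2, 131.2, 65.6]
ee_rot: [0.998, 0.069, 0.001, 0.0]
contact_force: [-9.2, 0.4, 27.9]
gripper_width: 15.9
grasp_force: 62.6
```

Call:
{"op": "servo_tool", "data": {
  "rows": [
    [[10,-1,0,0,0,0,0],[10,-1,0,0,0,0,0.08],[10,-1,0,0,0,0,0.18],[10,-1,0,0,0,0,0.28],[10,-1,0,0,0,0,0.38],[10,-1,0,0,0,0,0.48],[10,-1,0,0,0,0,0.58],[10,-1,0,0,0,0,0.68],[10,-1,0,0,0,0,0.78],[10,-1,0,0,0,0,0.78]]
  ]
}}

```text
clock: 12.6
position: [488.0, 132.0, 65.6]
ee_rot: [0.949, -0.315, 0.004, -0.003]
contact_force: [0.5, -2.9, 17.7]
gripper_width: 15.9
grasp_force: 61.4
```

```bash
cat > st.py <<'E'
from h import *
s=arm.read_state(); q=s['ee_rot']; print(s['position'],s['contact_force'],s['wrist_torque'],s['gripper_width'],s['clock'],"yaw",np.degrees(2*np.arctan2(q[1],q[0])))
E
python3 st.py
```

```text
[488.01691133 131.99336227  65.58623194] [ 0.48113111 -2.94018569 17.69284225] [-0.91019019 -0.00170352 -0.03708637] 15.903334895976965 12.6 yaw -36.746190590500554
```

Call:
{"op": "servo_tool", "data": {
  "rows": [
    [[10,-1.2,1.4,0.5,0,0,0.04],[10,-2.3,2.7,1,0,0,0.1],[10,-2.3,2.7,1,0,0,0.2],[10,-2.3,2.7,1,0,0,0.3],[10,-2.3,2.7,1,0,0,0.4],[10,-2.3,2.7,1,0,0,0.5],[10,-2.3,2.7,1,0,0,0.6],[10,-2.3,2.7,1,0,0,0.6]]
  ]
}}

```text
clock: 13.6
position: [485.4, 131.2, 65.6]
ee_rot: [0.814, -0.581, 0.004, -0.004]
contact_force: [0.5, -3.7, 22.4]
gripper_width: 15.8
grasp_force: 62.0
```

```bash
python3 st.py
```

```text
[485.41526854 131.23027668  65.5545265 ] [ 0.52775924 -3.68419128 22.43099152] [-1.21180154  0.0388319  -0.01044168] 15.76006294750614 13.6 yaw -71.08657171419318
```

Call:
{"op": "servo_tool", "data": {
  "rows": [
    [[10,0,0,0,0,0,0.07],[10,0,0,0,0,0,0.14],[10,0,0,0,0,0,0.2],[10,0,0,0,0,0,0.25],[10,0,0,0,0,0,0.28],[10,0,0,0,0,0,0.28]]
  ]
}}

```text
clock: 14.35
position: [485.0, 131.1, 65.5]
ee_rot: [0.725, -0.689, 0.003, -0.005]
contact_force: [0.1, -3.5, 23.3]
gripper_width: 16.0
grasp_force: 62.1
```

```bash
python3 st.py
```

```text
[484.97579839 131.12649547  65.5217342 ] [ 0.0650275  -3.47256763 23.32018141] [-1.12490873  0.41277942  0.15396454] 16.028879119086238 14.35 yaw -87.09131782268211
```

Call:
{"op": "servo_tool", "data": {
  "rows": [
    [[10,0,0,0,0,0,0.02],[10,0,0,0,0,0,0.04],[10,0,0,0,0,0,0.04]]
  ]
}}

```text
clock: 14.72
position: [485.1, 131.1, 65.5]
ee_rot: [0.711, -0.703, 0.003, -0.005]
contact_force: [0.0, -3.3, 22.8]
gripper_width: 15.7
grasp_force: 62.1
```

```bash
python3 st.py
```

```text
[485.09348367 131.1031847   65.54406892] [ 0.04155983 -3.3348145  22.77655347] [-1.1620777   0.32025423  0.2604045 ] 15.682197207025911 14.725 yaw -89.32946085991294
```

Call:
{"op": "servo_tool", "data": {
  "rows": [
    [[10,0,0,0.5,0,0,0.03],[10,0,0,0.5,0,0,0.03],[10,0,0,0.5,0,0,0.03]]
  ]
}}

```text
clock: 15.1
position: [485.3, 131.1, 65.5]
ee_rot: [-0.701, 0.713, -0.003, 0.005]
contact_force: [-0.3, -5.4, 25.2]
gripper_width: 15.6
grasp_force: 62.6
```

```bash
python3 st.py
python3 - <<'E'
from h import *
im,p=snap("wrist","w5"); sd,q=snap("side","s2"); 
c=sd[190:290,277:377]
cv2.imwrite("pics/c5.png",cv2.cvtColor(np.hstack([cv2.resize(c,(400,400),interpolation=cv2.INTER_CUBIC),cv2.resize(im[100:300,220:420],(400,400))]),cv2.COLOR_RGB2BGR))
E
```

```text
[485.33776218 131.08042319  65.51341857] [-0.25044996 -5.37482201 25.24058607] [-1.35170905  0.46388124  0.56581171] 15.602583480810134 15.1 yaw 269.05443632468916
```

View pics/c5.png

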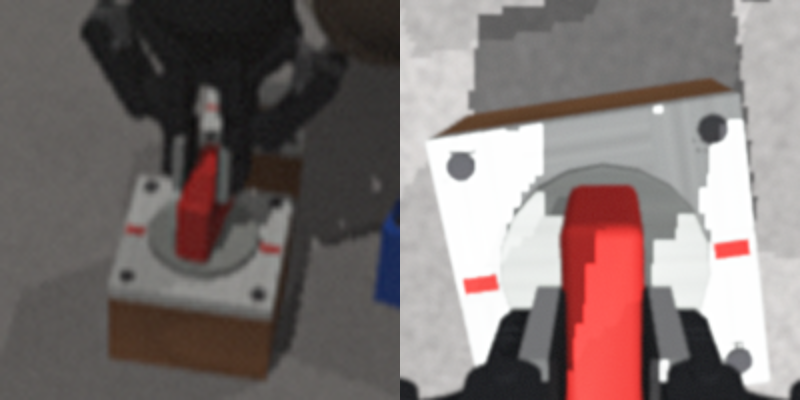

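The flange lies flat on the plate. The wing stands across the red marks, and the torque has climbed to 0.57 N m, so the pin is against the stop. The fingers still grip the cap and press with about 25 N.

```bash
python3 -c "
from bench import arm
print(arm.job_done())"
```

```text
the job is handed in; nothing more can be done
None
```

The press is closed and handed in at about 15 s: the cap was pushed down until its flange lay flat, then twisted clockwise about 97° to the stop, and it is still gripped and pressed down with about 25 N.

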